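# Lift the smallest brass weight with the tongs

### The job

Brass scale weights must not be touched bare, so pick up the spring tongs, close their jaws on the smallest of the three brass weights on the wooden board and lift it. Finish while still holding it in the tongs, upright and still, at least 10 cm above the counter. Never touch any of the weights with the gripper itself, and leave the other two weights and the bar of soap where they are.

Things in the scene. Friction and masses are not known exactly. Their poses are not given: they have to be found in the camera images.
- tongs_grip (a point): point midway between the two ribbed rubber grip pads of loose steel spring tongs (165 mm long, 90 g) lying on edge on the counter, 12 mm above their underside; x runs along the centreline from hinge to jaws (tongs at rest), z up. Pads: 36 mm long along x, from the underside to 24 mm up, 56 mm apart over their outer faces at rest. The jaw centres are 85 mm ahead (+x), the hinge 55 mm behind
- tongs_jaws (a point): point midway between the jaws at rest, 85 mm ahead of the grip point, 8 mm above the tongs' underside. Jaws: shallow V-shaped rubber pads, 2 to 14 mm above the underside, ending 15 mm ahead of this point. Between the jaw tips are 54 mm at rest, 43 mm with the grips squeezed to 52 mm over their outer faces, none at about 36 mm. Axes as tongs_grip
- tongs_left: left (+y) arm of the tongs, fixed to the hinge knuckle; origin at the hinge, at underside level; axes parallel to tongs_grip. Pinching the sprung grips takes about 6 N at first and 13 N when the jaws meet the smallest weight (grips then 41 mm over their outer faces, and parallel). Let out to 56 mm, the tongs fall
- tongs_right: right (-y) arm of the tongs, turning on the hinge; origin at the hinge, at underside level; its axes turn with it (parallel to tongs_grip when fully open). Round the work: the robot reaches in through the open left bay of the shopfront, over its sill rail (top 130 mm above the counter), between a tall post just right of straight ahead and another at the far left; left of the tongs stands a drawer box 182 mm tall
- small_weight_center (a point): centre (half-way up) of the smallest brass weight: loose, round, 21 mm across, 24 mm tall, 47 g nominal, an upright cylinder narrowing to a knob in its top third; the underside is 12 mm below this point
- small_weight: the same smallest brass weight; origin at the centre of its underside, z up along its axis
- middle_weight_center (a point): centre of the middle brass weight, to be left alone: 27 mm across, 30 mm tall; the same shape
- middle_weight: the same middle brass weight; origin at the centre of its underside
- big_weight_center (a point): centre of the largest brass weight, to be left alone: 34 mm across, 36 mm tall; the same shape
- big_weight: the same largest brass weight; origin at the centre of its underside
- weight_board: fixed low wooden board, 206 x 50 x 14 mm; origin at the centre of its underside, x along it away from the robot, y across it to the left. The three weights stand on it in a row along x, about 64 mm apart, in any order. The tongs lie on the left (+y) side of the board, from where there is room to hold them pointing along the board's -y
- soap_center (a point): centre of a loose pale bar of soap, 55 x 85 x 40 mm, lying on the counter to the right of the board, to be left alone
Mind the look-alikes: they are no part of the job. What is shaped like the small_weight but black is not meant.

How it is judged:
At the end, for the whole second after the job is handed in: Both tongs arms squeeze the smallest weight (over 1 N each): centre over 100 mm above the counter, within 0.5 rad of upright, below 0.05 m/s, not touched by gripper or arm. Fingers press both tongs arms over 1 N. Other weights within 20 mm, soap within 30 mm of their starts (height (world z) of small_weight_center above 0.1 m and angle between small_weight_center's own z axis and vertical below 0.5 rad and linear speed of small_weight below 0.05 m/s and contact force between each of tongs_left, tongs_right and small_weight above 1 N and contact force between the arm and small_weight below 0.3 N and contact force between the fingers and tongs_left above 1 N and contact force between the fingers and tongs_right above 1 N and distance of each of middle_weight_center, big_weight_center from where it was at the start of the episode below 0.02 m and distance of soap_center from where it was at the start of the episode below 0.03 m); the arm keeps its last pose, push and grip.
It fails at once if the gripper or arm touches the smallest weight itself (contact force between any of the fingers, the arm and small_weight above 0.5 N).
It fails at once if the gripper or arm touches one of the other weights (contact force between any of the arm, the fingers and middle_weight above 0.5 N or contact force between any of the arm, the fingers and big_weight above 0.5 N).
It fails at once if another weight is moved more than 20 mm, or the soap more than 30 mm (distance of any of middle_weight_center, big_weight_center from where it was at the start of the episode above 0.02 m or distance of soap_center from where it was at the start of the episode above 0.03 m).
It also fails if it takes over 38 s, if anything falls off the work surface, if the arm or the gripper's body presses on something with over 40 N, if the wrist force passes 120 N, or if a joint passes its speed limit or range.

### The arm

A 6-joint arm with a two-finger parallel gripper is mounted at the origin on a cart in front of the work surface, level with it; the furniture and walls round the work are solid. World frame = base frame: x ahead of the robot, y to its left, z up, the work surface at z = 0. Lengths are in m, angles in rad, forces in N, time in s.
With the tool pointing down it reaches from about 0.3 to 0.775 m from the base axis. Payload 14.6 kg.
Tool frame: the origin (TCP) lies midway between the tips of the shut fingers; the grasp point (between the pads) lies 19 mm behind it (ctrl.hold_point_z is the distance from the TCP to the grasp point, in m); z points along the fingers, x is the direction in which the jaws open and shut, and the axes are right-handed (so a half turn about z gives the same grasp; the last joint's range is limited). The gripper opens to 94 mm and grips with 3 to 60 N. Pads are 16 mm wide; open, the fingers measure 119 mm over their backs; the gripper's body (75 mm by 177 mm) begins 78 mm behind the grasp point.
Start: joints at [1.175, 0.3, 1.521, -0, 1.321, -0.067], TCP at [0.178, 0.521, 0.205] pointing down, gripper open.
Joint ranges: [-3.03, 3.03], [-0.79, 2.21], [0.23, 2.52], [-1.04, 4.18], [0, 3.07], [-2.55, 2.55]. Speed limits (rad/s): [2.22, 2.22, 2.57, 3.14, 3.14, 3.14].

### API

Orientations are given as [roll, pitch, yaw] about the fixed x, y, z axes, in that order (R = Rz(yaw) Ry(pitch) Rx(roll)).
In Python, from station import ctrl, viewer, ticket, nets gives the robot as it stands.
- The arm moves only by the tool carry_out, never from a script. Its argument "commands" is one flat list of numbers, 7 for each row, row after row: the closure, from -1 (fully open) to 1 (shut), so that 0 is half open, then the shift along the world's x, y, z in cm, then the turn, a rotation vector about the world's x, y, z in rad. In form: [gripper, tx, ty, tz, ax, ay, az, gripper, tx, ty, tz, ax, ay, az, ...]. A call has 1 to 12 rows; each row is the pose to reach, as a shift and turn from the pose measured when the call began; what a row does not reach only later rows make up. A row lasts 1/12 s, in which the tool goes at most 41.7 mm and 7.16 degrees, less where a joint would pass 70% of its speed; a pose out of reach is approached as far as the arm can. A call with a gripper value outside its range is refused whole. The fingers move at their own pace and stop on an object; "force" is the grip in N (left out, the last holds). Time passes only in rows, so rows that repeat a pose let the fingers close. It gives the time, the measured TCP pose, the force and the opening at its end, in the units of the state.
- ctrl.get_obs(): the state, without advancing time (a new reading comes with each control period).
- viewer.camera(name): name is "scene" or "top" or "wrist"; returns (picture, depth): 420x560x3 uint8, blue, green, red; 420x560 float32, m along the optical axis (not along the pixel's ray), 0 where there is no reading.
- viewer.camera_info(name): a dict with "fx", "fy", "cx", "cy" (pixels), "R" (3x3) and "t" (3): a world point X has camera coordinates R X + t. Camera axes: x right, y down, z forward; pixel columns grow to the right and rows downward; lengths in m; the calibration is good to about 2 mm. A picture is of the moment at which its call begins: read the wrist's pose just before it. camera_info takes no time and is no camera call; for the wrist camera it gives the pose at the moment of the call.
- ticket.hand_in(): hands the job in, once; it reports no verdict.
Trained networks look in the newest picture that a camera, given by its name, has taken for a name from the list of things; names that differ only in an ending like _2 or _b are one class to them, and where a whole thing is asked for, a point or a joint stands for the part that bears it (a point fixed in the world has none). Each returns a list of dicts, best first, with "confidence" (0 to 1); they miss things now and then, are a little off and sometimes report something else, mostly with a low value. They report only what shows in the picture. A call takes as long as a camera call. They do not tell look-alikes from the thing itself.
- nets.silhouettes(camera, thing): "region" (420x560 bool, what is visible of it) and "extent" ([left, top, right, bottom] in pixels, round what is visible of it).
The state is a dict: "time_s": time; "qpos": joint angles; "joint_vel": joint speeds; "tau": joint torques, N m; "ee_pos": TCP position; "eef_rot": TCP orientation; "force": force on the tool from outside, world axes, zero at the start; "moment": the same for the moment, N m; "grip_width": finger opening in m.
Only numpy, scipy, OpenCV 4.12 (cv2) and the standard library are available. Lean on these libraries where they do the work, as an engineer would, in place of code of your own. Each camera call takes 0.05 s, during which the arm holds its last target. There are 200 camera calls.

## Working session

There is one attempt and no reset: what is moved stays moved. The work goes in short steps, Python scripts to look and compute and a tool call to move; the robot and the scene stay as the last step left them, time stands still between calls to the robot, and variables do not carry over. Pictures are saved under pics/ and viewed, about 8 in all and at most 12, crops included, and the job is handed in when it is done.

Besides the shell and the picture viewer there is one more tool, called after "Request:" as name(argument=value, ...) on one line, values as JSON. carry_out: Moves the arm, as the interface text tells. Its arguments: {"type":"object","properties":{"commands":{"type":"array","items":{"type":"number"}},"force":{"type":"number"}},"required":["commands"]}

```bash
mkdir -p pics
cat > h.py <<'E'
import numpy as np, cv2
from station import ctrl, viewer, ticket, nets
def cloud(cam):
    img,d=viewer.camera(cam); i=viewer.camera_info(cam)
    v,u=np.mgrid[0:420,0:560]
    P=np.stack([(u-i['cx'])/i['fx']*d,(v-i['cy'])/i['fy']*d,d],-1)
    W=(P-np.array(i['t']))@np.array(i['R'])
    W[d==0]=np.nan
    return img,W
E
python3 - <<'E'
from h import *
o=ctrl.get_obs(); print(o['time_s'],o['ee_pos'],o['eef_rot'],o['grip_width'],ctrl.hold_point_z)
ims=[]
for c in ['scene','top','wrist']:
    img,W=cloud(c); cv2.imwrite(f'pics/{c}0.png',img); ims.append(img)
    for th in ['tongs_left','tongs_right','small_weight','middle_weight','big_weight','weight_board','soap_center']:
        for r in nets.silhouettes(c,th)[:4]:
            m=r['region']&np.isfinite(W[...,0]); 
            if m.sum()<5: continue
            p=W[m]; print(c,th,round(r['confidence'],2),r['extent'],m.sum(),np.median(p,0).round(3),p.min(0).round(3),p.max(0).round(3))
cv2.imwrite('pics/a.png',cv2.resize(np.vstack([np.hstack([ims[0],ims[1]]),np.hstack([ims[2],ims[2]*0])]),(800,600)))
print(ctrl.get_obs()['time_s'])
E
```

```text
0.0 [0.17748458 0.52029877 0.20489056] [-3.14152269e+00  1.12744604e-03  1.24205058e+00] 0.09395338091306361 0.0188
scene small_weight 0.54 [243.4, 213.4, 254.6, 227.3] 144 [0.583 0.047 0.026] [0.576 0.033 0.015] [0.595 0.054 0.038]
scene small_weight 0.46 [183.7, 212.7, 195.6, 228.3] 152 [0.67  0.107 0.013] [ 0.664  0.076 -0.001] [0.717 0.115 0.024]
scene middle_weight 0.71 [219.2, 218.1, 269.9, 239.1] 577 [0.583 0.054 0.013] [ 0.377  0.011 -0.001] [0.63  0.194 0.123]
scene middle_weight 0.69 [274.5, 214.8, 288.0, 233.5] 232 [0.526 0.021 0.032] [ 0.517 -0.027  0.001] [0.602 0.031 0.044]
scene big_weight 0.66 [301.4, 217.1, 322.9, 232.7] 191 [ 0.472 -0.001  0.039] [ 0.333 -0.084 -0.002] [0.568 0.115 0.122]
scene weight_board 0.57 [222.1, 219.0, 294.8, 240.5] 642 [0.583 0.052 0.013] [ 0.362 -0.008 -0.001] [0.632 0.194 0.123]
scene soap_center 0.88 [300.0, 187.5, 348.7, 211.1] 758 [ 0.568 -0.114  0.026] [ 0.548 -0.212 -0.002] [ 0.664 -0.084  0.042]
scene soap_center 0.35 [238.6, 212.3, 252.8, 228.7] 157 [0.583 0.046 0.026] [0.576 0.004 0.   ] [0.639 0.054 0.038]
top tongs_left 0.7 [178
[... 231 characters left out ...]
32.3, 221.3, 345.9, 232.8] 121 [ 0.477 -0.106  0.016] [ 0.469 -0.116 -0.003] [ 0.488 -0.097  0.028]
top small_weight 0.53 [221.0, 116.7, 232.6, 126.4] 129 [0.673 0.103 0.015] [ 0.665  0.092 -0.003] [0.692 0.115 0.025]
top big_weight 0.67 [273.7, 219.1, 294.4, 239.9] 276 [ 0.473 -0.004  0.039] [ 0.458 -0.019  0.031] [0.491 0.012 0.053]
top weight_board 0.76 [235.9, 146.4, 305.3, 257.4] 2562 [0.532 0.019 0.013] [ 0.426 -0.044 -0.005] [0.634 0.079 0.039]
top soap_center 0.85 [327.1, 152.6, 371.5, 188.8] 1048 [ 0.576 -0.124  0.03 ] [ 0.549 -0.167  0.017] [ 0.608 -0.087  0.041]
top soap_center 0.46 [212.0, 165.4, 229.1, 241.0] 153 [0.503 0.101 0.02 ] [ 0.453  0.096 -0.005] [0.591 0.127 0.028]
1.2
```

View pics/top0.png

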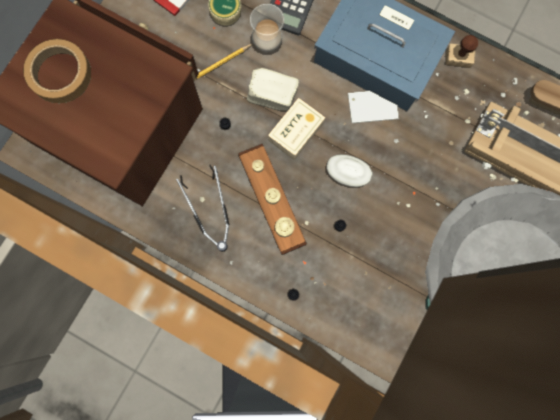

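View pics/scene0.png

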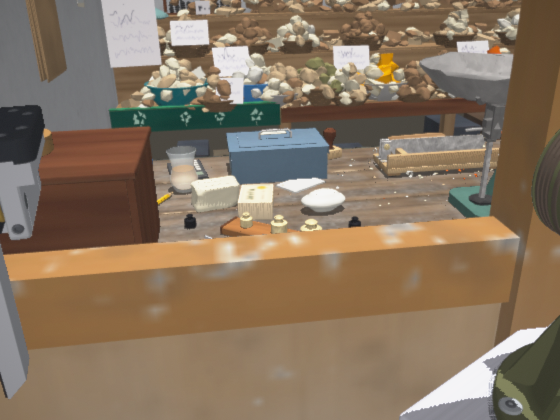

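Seen in the top view: tongs with the hinge at about (222,246) and jaws at (181,178) and (212,167). Three brass weights stand on the board at (258,166) small, (272,196) middle and (285,228) big. The black look-alikes are at (225,124), (340,226) and (293,295). The soap is the white oval at (349,170), and the white block at (273,88) could be mistaken for it. I choose the brass weight at (258,166). Next I measure it and the obstacles more precisely.

Run:
```python
from h import *
img,W=cloud('top')
hsv=cv2.cvtColor(img,cv2.COLOR_BGR2HSV)
np.save('topW.npy',W)
for n,(u,v) in dict(small=(258,166),mid=(272,196),big=(285,228)).items():
    p=W[v-14:v+15,u-14:u+15].reshape(-1,3); q=p[p[:,2]>.021]
    print(n,len(q),((q.min(0)+q.max(0))/2).round(4),q.max(0).round(4))
# coarse height map
f=W[np.isfinite(W[...,0])]
xs=np.arange(.2,.8,.03); ys=np.arange(.42,-.2,-.03)
print('      '+' '.join(f'{y*100:4.0f}' for y in ys))
for x in xs[::-1]:
    row=[]
    for y in ys:
        s=f[(abs(f[:,0]-x)<.015)&(abs(f[:,1]-y)<.015)]
        row.append(f'{s[:,2].max()*1000:4.0f}' if len(s) else '   .')
    print(f'{x:.2f}  '+' '.join(row))
# tongs points
for n,(u,v) in dict(hinge=(222,246),jl=(181,180),jr=(213,169),el=(186,200),bl=(208,238),er=(225,208),br=(226,230)).items():
    print(n,W[v-2:v+3,u-2:u+3].reshape(-1,3)[np.nanargmax(W[v-2:v+3,u-2:u+3,2])].round(4))
cv2.imwrite('pics/crop1.png',cv2.resize(img[130:270,140:320],(800,622))[:600])
```

```text
small 114 [0.5884 0.0419 0.0308] [0.5986 0.052  0.0406]
mid 186 [0.5316 0.016  0.0339] [0.5448 0.0287 0.0466]
big 303 [ 0.4742 -0.0046  0.0369] [0.4909 0.0115 0.0523]
        42   39   36   33   30   27   24   21   18   15   12    9    6    3    0   -3   -6   -9  -12  -15  -18
0.80   212  185  186  185  185  185  171    .    .    9   10   10    6   87    5    4   77   80   80   80  100
0.77   183  185  185  186  186  186  186  182  171   11    9    4   46   49   49    5    4   80   77   80   80
0.74   185  208  209  209  208  185  185  186  186  173    3    4   48   49   49   48    5    4    5   76   78
0.71   186  209  208  207  209  186  185  185  185  185    3    4   44   48   48   48   36    4    5    7    8
0.68   185  209  207  209  209  186  185  186  186  185   26   26    4    3   37   39   38   36    4    6    7
0.65   185  208  210  209  207  186  187  186  184    4   18    6    4   36   38   38   37    5    3    4    4
0.62   185  185  185  185  185  187  186  185  184    5    3   17   18   17   38   38   34   25   28    5    4
0.59   181  185  186  186  185  185  185  185
[... 993 characters left out ...]
5  126  127  127  127  126  124    4    4    3    4  775    6    4    4
0.29  -936    .    .    .    .    .    .    .  127  126  126  127  126  126    2    4  754  784    3    4    5
0.26  -932 -937 -941    .    .    .    .    .    .  123  126  126  127  126  129  125  677    4    5    4    6
0.23  -934 -931 -929 -938    .    .    .    .    .    .    .  125  126  127  127  127  127  375  313    4    4
0.20  -932 -931 -935 -930 -932 -934    .    .    .    .    .    .    .  127  127  127  285  372  260  174    4
hinge [0.4447 0.1077 0.0267]
jl [0.5599 0.1854 0.0205]
jr [0.5812 0.1198 0.0226]
el [0.5255 0.1679 0.024 ]
bl [0.4581 0.1314 0.0222]
er [0.508  0.101  0.0256]
br [0.4738 0.0974 0.0231]
```

View pics/crop1.png

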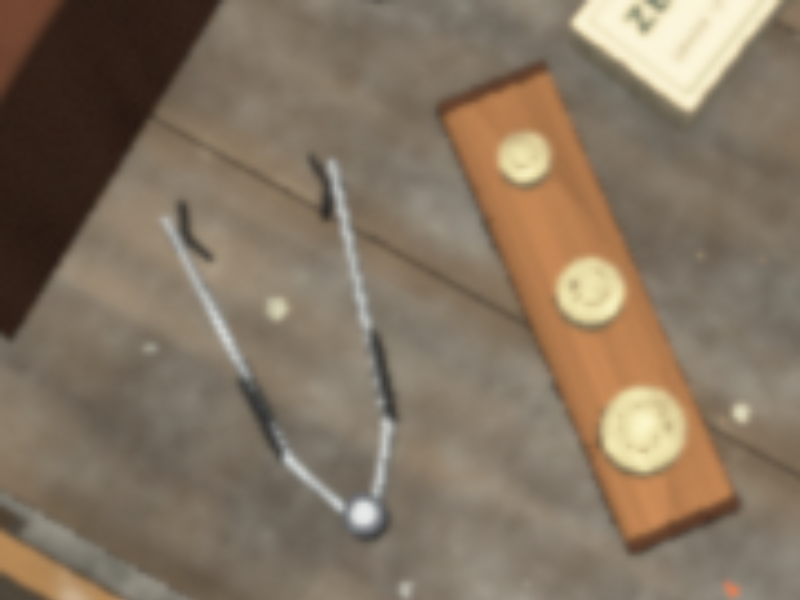

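The crop shows the smallest brass weight at the far end of the board (525,157), confirmed by size, and the tongs lying clear of it. I move over the tongs for a close look.

Request:
carry_out(commands=[-1,5,-6,4,0,0,0.1,-1,30,-39.5,5,0,0,0.67,-1,30,-39.5,5,0,0,0.67,-1,30,-39.5,5,0,0,0.67,-1,30,-39.5,5,0,0,0.67,-1,30,-39.5,5,0,0,0.67,-1,30,-39.5,5,0,0,0.67,-1,30,-39.5,5,0,0,0.67,-1,30,-39.5,5,0,0,0.67,-1,30,-39.5,5,0,0,0.67,-1,30,-39.5,5,0,0,0.67,-1,30,-39.5,5,0,0,0.67], force=25)

```text
time_s: 2.25
ee_pos: [0.4644, 0.1423, 0.2543]
eef_rot: [3.141, 0.0, 1.912]
force: [0.8, 0.5, 0.3]
grip_width: 0.0938
```

Run:
```python
from h import *
W0=np.load('topW.npy'); f=W0[np.isfinite(W0[...,0])]
b=f[(f[:,2]>.165)&(f[:,2]<.22)&(f[:,0]>.4)&(f[:,1]>.08)]
h=cv2.convexHull((b[:,:2]*1000).astype(np.float32)).reshape(-1,2)
print('box',cv2.approxPolyDP(h,8,True).reshape(-1,2).round(0).tolist())
img,W=cloud('wrist'); cv2.imwrite('pics/w1.png',img)
print(ctrl.get_obs()['ee_pos'])
for th in ['tongs_left','tongs_right','small_weight','weight_board']:
    for r in nets.silhouettes('wrist',th)[:3]:
        m=r['region']&np.isfinite(W[...,0]); p=W[m]
        print(th,round(r['confidence'],2),r['extent'],m.sum(),np.median(p,0).round(3))
np.save('w1.npy',W)
```

```text
box [[836.0, 420.0], [772.0, 455.0], [619.0, 439.0], [513.0, 254.0], [706.0, 142.0], [738.0, 144.0], [835.0, 311.0]]
[0.46764368 0.13765903 0.25441289]
tongs_left 0.61 [263.9, 158.7, 289.5, 262.4] 397 [0.502 0.152 0.021]
tongs_right 0.76 [231.0, 162.1, 250.4, 265.0] 311 [0.524 0.103 0.021]
tongs_right 0.43 [230.7, 149.8, 287.9, 268.1] 1225 [0.501 0.114 0.021]
small_weight 0.77 [162.6, 33.3, 187.4, 52.3] 374 [ 0.358 -0.021  0.017]
small_weight 0.73 [195.9, 300.1, 210.1, 318.0] 227 [0.674 0.098 0.016]
small_weight 0.71 [67.0, 112.4, 90.7, 132.3] 385 [ 0.479 -0.109  0.016]
weight_board 0.85 [133.3, 112.4, 200.1, 266.2] 4314 [0.515 0.01  0.015]
```

View pics/w1.png

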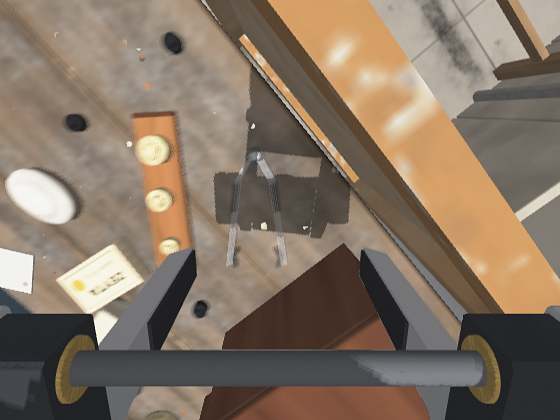

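The wrist view shows the tongs with the hinge at (255,157) and jaw tips at (231,262) and (284,262). The weights are at (152,150), (158,200) and (170,246), and the drawer box starts at (340,245). I fit the tongs' pose from depth.

Run:
```python
from h import *
from scipy.optimize import minimize
for src in ['w1.npy','topW.npy']:
    W=np.load(src); p=W[np.isfinite(W[...,0])]
    p=p[(p[:,2]>.012)&(p[:,2]<.035)&(p[:,0]>.42)&(p[:,0]<.61)&(p[:,1]>.085)&(p[:,1]<.2)]
    # symmetric V model in tongs frame: mirror-fold points, minimise spread to smooth curve
    def fold(v):
        a=v[2]; d=p[:,:2]-v[:2]; c,s=np.cos(a),np.sin(a)
        return d[:,0]*c+d[:,1]*s, -d[:,0]*s+d[:,1]*c
    def cost(v):
        x,y=fold([v[0],v[1],v[2]]); 
        k=(x>.03)&(x<.155); L=k&(y>0); R=k&(y<0)
        if L.sum()<20 or R.sum()<20: return 1
        c=np.polyfit(np.r_[x[L],x[R]],np.r_[y[L],-y[R]],3)
        return np.median(np.abs(np.polyval(c,x[k])-abs(y[k])))
    best=min((minimize(cost,[.445,.108,a],method='Nelder-Mead',options=dict(initial_simplex=np.array([.445,.108,a])+np.vstack([np.zeros(3),np.diag([.004,.006,.06])]))) for a in (.28,.33,.38)),key=lambda r:r.fun)
    x,y=fold(best.x)
    print(src,len(p),best.x.round(4),best.fun,'x range',np.percentile(x,[.5,1,99,99.5]).round(4))
    for a in np.arange(0,.16,.01):
        k=(x>=a)&(x<a+.01)
        if k.sum()>3: print(round(a+.005,3),'L',np.round(np.median(y[k&(y>0)]),4),'R',np.round(np.median(y[k&(y<0)]),4),k.sum())
    h=p[p[:,2]>.0262]; print('knob',np.median(h,0).round(4),len(h))
```

```text
w1.npy 1015 [0.4476 0.1064 0.3108] 0.0013308607439184786 x range [-0.0109 -0.0102  0.1814  0.1822]
0.005 L 0.0049 R -0.007 92
0.015 L 0.0122 R -0.0162 55
0.025 L 0.0175 R -0.0217 54
0.035 L 0.0214 R -0.0242 79
0.045 L 0.0229 R -0.0253 78
0.055 L 0.025 R -0.0266 77
0.065 L 0.0258 R -0.0274 65
0.075 L 0.0263 R -0.0271 42
0.085 L 0.0288 R -0.0285 41
0.095 L 0.0299 R -0.0297 39
0.105 L 0.0309 R -0.0311 38
0.115 L 0.0336 R -0.0314 40
0.125 L 0.0303 R -0.0318 71
0.135 L 0.0355 R -0.0328 73
0.145 L 0.0307 R -0.0285 29
knob [0.608  0.1987 0.0269] 11
topW.npy 464 [0.4548 0.1128 0.3327] 0.0013051076680727115 x range [-0.0207 -0.0204  0.1327  0.134 ]
0.005 L 0.0131 R -0.015 25
0.015 L 0.0188 R -0.0201 22
0.025 L 0.0222 R -0.0243 39
0.035 L 0.0237 R -0.0249 35
0.045 L 0.0256 R -0.0265 36
0.055 L 0.0265 R -0.027 31
0.065 L 0.0272 R -0.0276 19
0.075 L 0.0284 R -0.0288 21
0.085 L 0.0297 R -0.0299 17
0.095 L 0.0314 R -0.0313 21
0.105 L 0.0331 R -0.0325 20
0.115 L 0.033 R -0.0329 33
0.125 L 0.0345 R -0.0338 30
0.135 L 0.0303 R -0.029 14
knob [0.4737 0.1452 0.0267] 7
```

Request:
carry_out(commands=[-1,2.95,-1.05,-4,0,0,-0.01,-1,2.95,-1.05,-8,0,0,-0.01,-1,2.95,-1.05,-12,0,0,-0.01,-1,2.95,-1.05,-16,0,0,-0.01,-1,2.95,-1.05,-18,0,0,-0.01,-1,2.95,-1.05,-18,0,0,-0.01,-1,2.95,-1.05,-18,0,0,-0.01])

```text
time_s: 3.08
ee_pos: [0.4922, 0.1351, 0.0739]
eef_rot: [-3.14, -0.0, 1.903]
force: [0.6, -0.7, 0.6]
grip_width: 0.0941
```

Run:
```python
from h import *
viewer.camera('top'); viewer.camera('top'); o=ctrl.get_obs(); print(o['ee_pos'],o['eef_rot'],o['joint_vel'].round(3) if hasattr(o['joint_vel'],'round') else o['joint_vel'])
img,W=cloud('wrist'); cv2.imwrite('pics/w2.png',img); np.save('w2.npy',W)
i=viewer.camera_info('wrist')
def px(X): 
    c=np.array(i['R'])@X+np.array(i['t']); return c[:2]/c[2]*i['fx']+[i['cx'],i['cy']]
print(i['fx'],i['fy'])
R=cv2.Rodrigues(np.array([0,0,o['eef_rot'][2]]))[0]
for n,X in dict(grip=(.497,.127,.012),hinge=(.4448,.1093,.02),tcp0=(o['ee_pos'][0],o['ee_pos'][1],.012)).items(): print(n,px(np.array(X)).round(1))
p=W[np.isfinite(W[...,0])]; p=p[(p[:,2]>.014)&(p[:,2]<.03)]
ee=np.array(o['ee_pos']); q=(p-ee)@np.c_[R[:,0],R[:,1],[0,0,1]]
q=q[(abs(q[:,0])<.036)&(q[:,1]<.09)&(q[:,1]>-.09)]
for a in np.arange(-.09,.09,.01):
    k=(q[:,1]>=a)&(q[:,1]<a+.01)
    if k.sum()>3: print(round(a+.005,3),k.sum(),np.median(q[k&(q[:,0]>0),0]).round(4),np.median(q[k&(q[:,0]<0),0]).round(4))
print(q[:,1].min(),q[:,1].max())
```

```text
[0.49353338 0.13497156 0.07584155] [3.13894570e+00 1.49300744e-04 1.90273990e+00] [-0.008 -0.011 -0.003 -0.    -0.006 -0.001]
341.3296442877231 341.3296442877231
grip [266.4 226.8]
hinge [265.5 154.6]
tcp0 [277.9 226. ]
-0.085 43 0.027 nan
-0.075 72 0.0261 -0.0354
-0.065 66 0.025 -0.0336
-0.055 47 0.024 nan
-0.045 45 0.0222 nan
-0.035 54 0.0212 -0.0355
-0.025 85 0.0195 -0.0352
-0.015 109 0.0179 -0.0343
-0.005 183 0.0176 -0.0338
0.005 214 0.0165 -0.0329
0.015 233 0.0149 -0.0319
0.025 197 0.0128 -0.0302
0.035 143 0.0078 -0.025
0.045 176 0.0022 -0.0185
0.055 379 0.0001 -0.0092
0.065 181 nan -0.0092
-0.08973672256590823 0.0662214236680174
  return _methods._mean(a, axis=axis, dtype=dtype,
  ret = ret.dtype.type(ret / rcount)
```

View pics/w2.png

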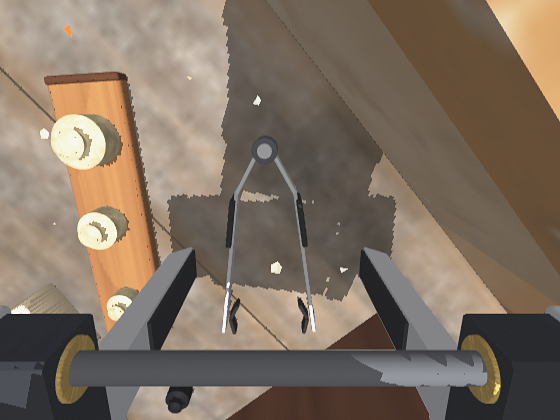

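The picture shows the tongs centred at column 266 between the fingers (centre column 278), with the arms visible and the pads at rows 195–245. Sideways correction is −8 mm, which agrees with the top-view fit.

Request:
carry_out(commands=[-1,0.3,-0.8,-1,0,0,0,-1,0.3,-0.8,-4,0,0,0,-1,0.3,-0.8,-5,0,0,0,-1,0.3,-0.8,-6,0,0,0,-1,0.3,-0.8,-6,0,0,0,-1,0.3,-0.8,-6,0,0,0])

```text
time_s: 3.73
ee_pos: [0.4969, 0.1268, 0.0163]
eef_rot: [3.139, 0.0, 1.902]
force: [0.3, 0.2, 0.1]
grip_width: 0.094
```

Request:
carry_out(commands=[-1,0,0,-1.2,0,0,0,-1,0,0,-1.2,0,0,0,-0.1,0,0,-1.2,0,0,0,-0.1,0,0,-1.2,0,0,0,-0.1,0,0,-1.2,0,0,0,-0.1,0,0,-1.2,0,0,0,-0.1,0,0,-1.2,0,0,0,-0.1,0,0,-1.2,0,0,0,-0.1,0,0,-1.2,0,0,0], force=25)

```text
time_s: 4.48
ee_pos: [0.497, 0.1268, 0.0044]
eef_rot: [3.138, 0.0, 1.902]
force: [-0.0, 0.7, 0.3]
grip_width: 0.0529
```

Request:
carry_out(commands=[-0.06,0,0,0,0,0,0,-0.06,0,0,0,0,0,0,-0.06,0,0,0,0,0,0,-0.06,0,0,0,0,0,0,-0.06,0,0,1.5,0,0,0,-0.06,0,0,3,0,0,0,-0.06,0,0,3,0,0,0,-0.06,0,0,3,0,0,0])

```text
time_s: 5.15
ee_pos: [0.4972, 0.1268, 0.0345]
eef_rot: [3.137, 0.0, 1.902]
force: [-0.5, 0.0, -1.1]
grip_width: 0.0502
```

Run:
```python
from h import *
img,W=cloud('wrist'); cv2.imwrite('pics/w3.png',img); np.save('w3.npy',W)
o=ctrl.get_obs(); print(o['ee_pos'],o['eef_rot'],o['grip_width'],o['force'])
```

```text
[0.49678953 0.12675914 0.03389922] [3.13837884e+00 2.19960143e-04 1.90239314e+00] 0.05013255249516809 [-0.44617573 -0.24281246 -1.63876163]
```

View pics/w3.png

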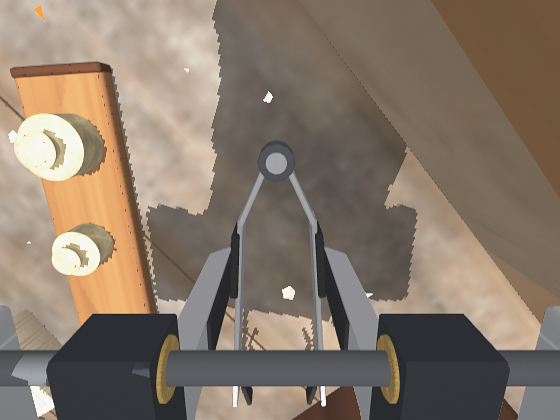

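The tongs are gripped symmetrically and lifted: hinge at (276,161), jaw tips at (236,400) and (321,400). I lift clear, turn and look again.

Request:
carry_out(commands=[-0.06,0,0,3,0,0,0,-0.06,0,0,6,0,0,0,-0.06,0,0,9,0,0,0,-0.06,0,0,11,0,0,0,-0.06,0.4,-0.2,11,0,0,-0.12,-0.06,0.8,-0.4,11,0,0,-0.24,-0.06,1.2,-0.6,11,0,0,-0.36,-0.06,1.6,-0.8,11,0,0,-0.48,-0.06,2,-1,11,0,0,-0.6,-0.06,2.4,-1.2,11,0,0,-0.7,-0.06,2.8,-1.4,11,0,0,-0.8,-0.06,3.2,-1.6,11,0,0,-0.9])

```text
time_s: 6.2
ee_pos: [0.5286, 0.1106, 0.1426]
eef_rot: [3.14, 0.001, 0.997]
force: [-0.4, 0.6, -1.1]
grip_width: 0.0503
```

Request:
carry_out(commands=[-0.06,0.2,-0.1,0,0,0,-0.1,-0.06,0.4,-0.3,0,0,0,-0.2,-0.06,0.5,-0.4,0,0,0,-0.3,-0.06,0.5,-0.4,0,0,0,-0.3,-0.06,0.5,-0.4,0,0,0,-0.3])

```text
time_s: 6.62
ee_pos: [0.5333, 0.1065, 0.1416]
eef_rot: [3.14, 0.003, 0.7]
force: [0.1, -0.5, -1.4]
grip_width: 0.05
```

Run:
```python
from h import *
ims=[]
for c in ['top','wrist']:
    img,W=cloud(c); np.save(c+'4.npy',W); ims.append(img)
o=ctrl.get_obs(); ee=np.array(o['ee_pos']); print(ee,o['eef_rot'],o['grip_width'],o['force'])
yaw=o['eef_rot'][2]; ex=np.array([np.cos(yaw),np.sin(yaw),0]); ey=np.array([-np.sin(yaw),np.cos(yaw),0])
for n in ['w3','wrist4','top4']:
    W=np.load(n+'.npy'); p=W[np.isfinite(W[...,0])]
    e,y=(np.array([.4968,.1268,.0339]),1.9024) if n=='w3' else (ee,yaw)
    ax=np.array([np.cos(y),np.sin(y),0]); ay=np.array([np.sin(y),-np.cos(y),0])  # ay: toward jaws
    q=np.c_[(p-e)@ax,(p-e)@ay,p[:,2]-e[2]]
    q=q[(abs(q[:,0])<.04)&(abs(q[:,1])<.12)&(q[:,2]>-.012)&(q[:,2]<.035)]
    print(n,len(q),'min ay',np.percentile(q[:,1],1) if len(q) else None)
    for a in np.arange(-.07,.11,.015):
        k=(q[:,1]>=a)&(q[:,1]<a+.015)
        for s in (1,-1):
            kk=k&(q[:,0]*s>0)
            if kk.sum()>3: print(round(a+.0075,3),kk.sum(),np.median(q[kk,0]).round(4),np.percentile(q[kk,2],[50,90]).round(4))
t=ims[0][90:300,120:400]; cv2.imwrite('pics/t4.png',np.vstack([cv2.resize(t,(400,300)),cv2.resize(ims[1],(400,300))]))
```

```text
[0.53340285 0.10662016 0.14199302] [3.14014204e+00 2.09075637e-03 7.00659268e-01] 0.04961062661404368 [-0.39758604  0.04467662 -0.66987409]
w3 6842 min ay -0.06786631044048748
-0.062 458 0.0035 [0.0186 0.0198]
-0.062 557 -0.004 [0.0187 0.0197]
-0.048 291 0.0085 [0.0164 0.0184]
-0.048 304 -0.0094 [0.0166 0.0188]
-0.033 225 0.0167 [0.0162 0.0171]
-0.033 222 -0.0175 [0.0162 0.0171]
-0.018 441 0.0203 [0.0184 0.0201]
-0.018 442 -0.0208 [0.0185 0.0201]
-0.003 1111 0.0261 [0.0195 0.0316]
-0.003 1090 -0.0263 [0.0196 0.0315]
0.012 260 0.0216 [0.0169 0.0206]
0.012 279 -0.0215 [0.0169 0.0209]
0.027 170 0.0221 [0.0163 0.0173]
0.027 174 -0.0217 [0.0163 0.0172]
0.042 132 0.0231 [0.0161 0.0171]
0.042 139 -0.0224 [0.0161 0.0172]
0.057 8 0.0231 [0.0044 0.0056]
0.057 13 -0.0224 [0.0021 0.0084]
0.073 77 0.0261 [0.0166 0.0173]
0.073 75 -0.0248 [0.0164 0.0175]
0.088 180 0.0206 [0.0095 0.0167]
0.088 194 -0.0194 [0.0098 0.0169]
wrist4 6840 min ay -0.06781519687394356
-0.062 458 0.0034 [0.0187 0.02  ]
-0.062 556 -0.0041 [0.0188 0.02  ]
-0.048 294 0.0084 [0.0165 0.0186]
-0.048 301 -0.0095 [0.0167 0.0189]
-0.033 222 0.0165 [0.0163 0.0172]
-0.033 219 -0.0174 [0.0164 0.0171]
-0.018 428 0.02 [0.0186 0.0201]
-0.018 432 -0.0208 [0.0182 0.0203]
-0.003 1125 0.0262 [0.0196 0.0316]
-0.003 1099 -0.0265 [0.0197 0.0318]
0.012 260 0.0216 [0.017  0.0209]
0.012 281 -0.0217 [0.0169 0.0205]
0.027 171 0.0219 [0.0163 0.0172]
0.027 173 -0.0219 [0.0162 0.0172]
0.042 134 0.0227 [0.0161 0.0172]
0.042 139 -0.0226 [0.0161 0.0173]
0.057 8 0.023 [0.005  0.0058]
0.057 14 -0.0226 [0.0019 0.0076]
0.073 74 0.0259 [0.0165 0.0173]
0.073 71 -0.0249 [0.0165 0.0173]
0.088 183 0.0205 [0.0095 0.0167]
0.088 198 -0.0196 [0.0096 0.0167]
top4 157 min ay 0.04956849498414118
0.057 37 -0.0248 [0.0118 0.0166]
0.073 65 -0.0245 [0.0082 0.016 ]
0.088 15 0.02 [0.0054 0.0083]
0.088 37 -0.021 [0.008  0.0153]
```

View pics/t4.png

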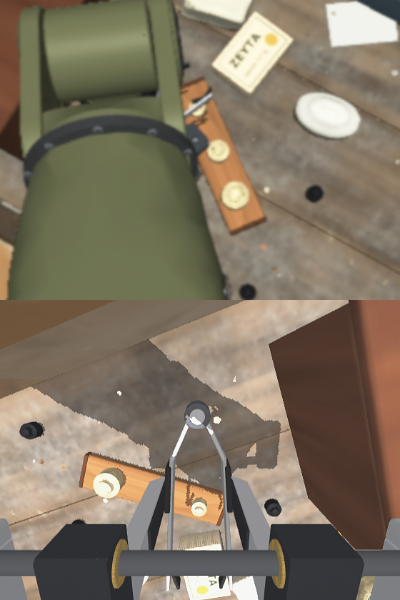

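The upper half (top view) shows the arm covering the tongs. In the lower half (wrist view) the tongs point across the board, with the small weight at about (198,507) between the arms and the middle one at (108,485). I measure the weights relative to the tool.

Run:
```python
from h import *
W=np.load('wrist4.npy'); p=W[np.isfinite(W[...,0])]
e=np.array([.5334,.1066,.1420]); y=.7007
ax=np.array([np.cos(y),np.sin(y),0]); ay=np.array([np.sin(y),-np.cos(y),0])
k=(p[:,2]>.019)&(p[:,2]<.06)&(p[:,0]>.4)&(p[:,1]<.08); p=p[k]
for n,c,r in [('s',(.588,.042),.011),('m',(.5316,.016),.014)]:
    q=p[np.hypot(p[:,0]-c[0],p[:,1]-c[1])<r+.008]
    lo=q[q[:,2]<.055]
    print(n,len(q),((q.min(0)+q.max(0))/2).round(4),q.min(0).round(4),q.max(0).round(4))
    cc,rr=cv2.minEnclosingCircle((q[:,:2]*1000).astype(np.float32)); print('circ',cc,rr)
    t=q[q[:,2]>q[:,2].max()-.004]; print('knob',np.median(t,0).round(4),len(t), 'tool frame',((np.median(t,0)-e)@ax).round(4),((np.median(t,0)-e)@ay).round(4))
    x=np.array([*cc,0])/1000; print('circ tool',((x-e*[1,1,0])@ax).round(4),((x-e*[1,1,0])@ay).round(4))
```

```text
s 430 [0.5879 0.042  0.0297] [0.5776 0.0313 0.0191] [0.5983 0.0527 0.0402]
circ (588.0158081054688, 41.99898147583008) 10.765583992004395
knob [0.5876 0.0422 0.0382] 119 tool frame -0.0001 0.0842
circ tool 0.0001 0.0846Traceback (most recent call last):
  File "<stdin>", line 9, in <module>
    return umr_minimum(a, axis, None, out, keepdims, initial, where)
ValueError: zero-size array to reduction operation minimum which has no identity
```

The small weight sits at (0.0, 84.5) mm in the tool frame, right at the jaws. I descend vertically.

Request:
carry_out(commands=[-0.06,0,0,-2.5,0,0,0,-0.06,0,0,-5,0,0,0,-0.06,0,0,-7,0,0,0,-0.06,0,0,-8.5,0,0,0,-0.06,0,0,-8.5,0,0,0,-0.06,0,0,-8.5,0,0,0])

```text
time_s: 7.22
ee_pos: [0.5331, 0.1067, 0.0568]
eef_rot: [3.141, 0.003, 0.702]
force: [0.1, 0.5, -0.9]
grip_width: 0.05
```

Run:
```python
from h import *
img,W=cloud('wrist'); cv2.imwrite('pics/w5.png',img)
o=ctrl.get_obs(); e=np.array(o['ee_pos']); y=o['eef_rot'][2]; print(e,o['eef_rot'],o['grip_width'],o['force'])
ax=np.array([np.cos(y),np.sin(y),0]); ay=np.array([np.sin(y),-np.cos(y),0])
p=W[np.isfinite(W[...,0])]; q=p[(p[:,2]>.019)&(p[:,2]<.043)&(np.hypot(p[:,0]-.588,p[:,1]-.042)<.02)]
if len(q)>10: print(len(q),q.min(0),q.max(0))
c=np.array([.588,.042,0]); print('weight tool',((c-e)*[1,1,0])@ax,((c-e)*[1,1,0])@ay)
```

```text
[0.53369505 0.10672737 0.05769347] [3.13985010e+00 1.59720673e-03 7.01888537e-01] 0.050078536398246803 [ 0.74342889 -0.3262     -0.51994586]
425 [0.57760479 0.03609336 0.01900174] [0.5961638  0.05290699 0.03343233]
weight tool -0.00032335800723465487 0.08448997342118042
```

View pics/w5.png

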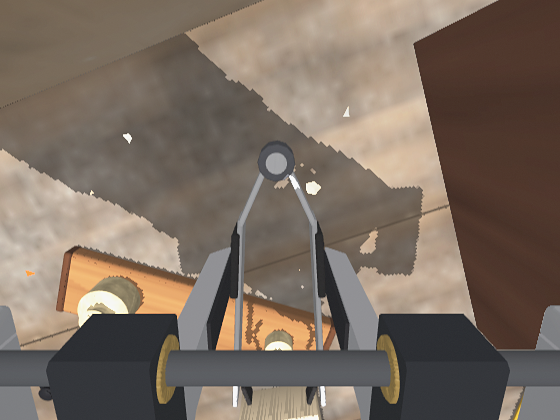

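The small weight, at (278,345), is centred between the arms. I go down the rest and close.

Request:
carry_out(commands=[-0.06,0,0,-1.5,0,0,0,-0.06,0,0,-3,0,0,0,-0.06,0,0,-3.7,0,0,0,-0.06,0,0,-3.7,0,0,0,-0.06,0,0,-3.7,0,0,0])

```text
time_s: 7.68
ee_pos: [0.5341, 0.1068, 0.0215]
eef_rot: [3.139, 0.001, 0.702]
force: [-0.2, 0.2, -1.7]
grip_width: 0.0497
```

Request:
carry_out(commands=[0.03,0,0,0,0,0,0,0.06,0,0,0,0,0,0,0.09,0,0,0,0,0,0,0.12,0,0,0,0,0,0,0.15,0,0,0,0,0,0,0.2,0,0,0,0,0,0,0.3,0,0,0,0,0,0,0.4,0,0,0,0,0,0,0.4,0,0,0,0,0,0,0.4,0,0,0,0,0,0], force=30)

```text
time_s: 8.52
ee_pos: [0.5342, 0.1068, 0.0217]
eef_rot: [3.139, 0.001, 0.702]
force: [1.5, -0.1, 2.4]
grip_width: 0.042
```

Request:
carry_out(commands=[0.4,0,0,0.3,0,0,0,0.4,0,0,0.8,0,0,0,0.4,0,0,1.5,0,0,0,0.4,0,0,2.5,0,0,0,0.4,0,0,3.5,0,0,0,0.4,0,0,4,0,0,0,0.4,0,0,4,0,0,0])

```text
time_s: 9.1
ee_pos: [0.535, 0.1069, 0.0634]
eef_rot: [3.138, -0.002, 0.702]
force: [0.4, -0.2, -0.6]
grip_width: 0.042
```

Run:
```python
from h import *
img,W=cloud('wrist'); t,_=cloud('top'); 
o=ctrl.get_obs(); print(o['ee_pos'],o['eef_rot'],o['grip_width'],o['force'])
cv2.imwrite('pics/w6.png',np.vstack([img[200:420,130:430],cv2.resize(t[120:240,200:360],(300,225))]))
```

```text
[0.53428534 0.10683348 0.06187118] [3.13896704e+00 2.67265618e-04 7.02288940e-01] 0.04182951502877358 [ 0.52807169  0.25500458 -1.32824391]
```

View pics/w6.png

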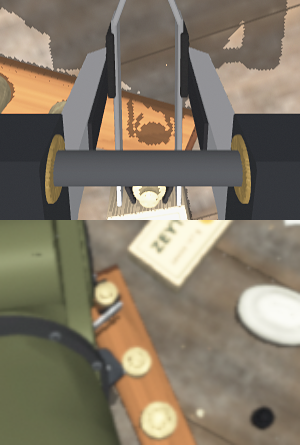

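The weight is between the jaws at (150,192), with its shadow on the board at (150,130). The lower part shows the other two weights in place. I lift to the final height.

Request:
carry_out(commands=[0.4,0,0,1,0,0,0,0.4,0,0,2.5,0,0,0,0.4,0,0,4,0,0,0,0.4,0,0,5.5,0,0,0,0.4,0,0,7,0,0,0,0.4,0,0,8,0,0,0,0.4,0,0,8.2,0,0,0,0.4,0,0,8.2,0,0,0,0.4,0,0,8.2,0,0,0,0.4,0,0,8.2,0,0,0])

```text
time_s: 10.03
ee_pos: [0.5339, 0.1068, 0.1429]
eef_rot: [3.14, 0.002, 0.702]
force: [-0.2, 0.0, -1.1]
grip_width: 0.0419
```

Run:
```python
from h import *
img,W=cloud('wrist'); t,T=cloud('top'); s,S=cloud('scene')
o=ctrl.get_obs(); e=np.array(o['ee_pos']); print(e,o['eef_rot'],o['grip_width'],o['force'],np.abs(o['joint_vel']).max())
for n,M in (('wrist',W),('top',T),('scene',S)):
    p=M[np.isfinite(M[...,0])]
    for m,c in (('on board',(.588,.042)),('held',(.5895,.042)),):
        lo,hi=(.018,.043) if m=='on board' else (.11,.175)
        q=p[(p[:,2]>lo)&(p[:,2]<hi)&(np.hypot(p[:,0]-c[0],p[:,1]-c[1])<.009)]
        print(n,m,len(q),np.median(q,0).round(3) if len(q) else '',q[:,2].max().round(3) if len(q) else '')
for n,(u,v) in dict(mid=(272,196),big=(285,228)).items():
    p=T[v-14:v+15,u-14:u+15].reshape(-1,3); q=p[(p[:,2]>.021)&(p[:,2]<.06)]
    print(n,len(q),((q.min(0)+q.max(0))/2).round(4))
for r in nets.silhouettes('scene','small_weight')[:3]: print(r['confidence'],r['extent'])
cv2.imwrite('pics/w7.png',np.vstack([img[200:420,130:430],cv2.resize(s[120:260,180:380],(300,210))]))
```

```text
[0.53403724 0.10678226 0.1432334 ] [3.13957044e+00 1.20042092e-03 7.02228236e-01] 0.04205496393701647 [-0.3986864  -0.06857501 -2.2783047 ] 0.0035093880078604497
wrist on board 0  
wrist held 478 [0.587 0.045 0.157] 0.16
top on board 0  
top held 94 [0.588 0.042 0.153] 0.161
scene on board 0  
scene held 0  
mid 189 [0.5315 0.0161 0.0342]
big 305 [ 0.4744 -0.0045  0.0375]
0.6 [182.3, 213.5, 194.6, 227.9]
0.41 [220.7, 218.6, 293.1, 237.5]
0.25 [300.5, 188.7, 345.9, 212.6]
```

View pics/w7.png

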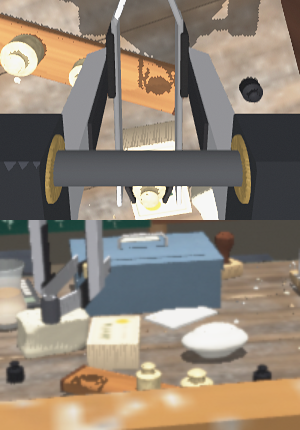

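The weight is held between the jaws at (150,195), its knob directly above the jaw centre, and its place on the board is empty. Hand in.

```bash
python3 -c "
from station import ticket,ctrl
print(ticket.hand_in()); o=ctrl.get_obs(); print(o['time_s'],o['ee_pos'],o['grip_width'])"
```

```text
the job is handed in; nothing more can be done
None
the job is handed in; nothing more can be done
```

The smallest brass weight is held in the tongs about 14.5 cm above the counter, and the job is handed in; hand-in gives no verdict. I picked up the tongs, turned them to point across the board at about −50° and lowered them over the weight. Pointing straight along the board's −y would have brought the gripper body up against the drawer box. I then closed with 30 N and lifted straight up.

Last checks, at about 10 s of the 38 s allowed:
- **Held weight:** its top is at z ≈ 0.16 in both the top and wrist cameras, with the knob over the jaw centre, so it looks upright. Its place on the board is empty.
- **Grip:** the grips are at 42 mm, where about 41 mm was expected. No sensor shows the jaw forces, so I could not check them directly.
- **Stillness:** joint speeds were under 0.004 rad/s.
- **Other things:** the middle and largest weights are within 1 mm of where they started. I only looked at the soap, which appears unmoved; I did not measure it again.

One disagreement: on the last scene picture the network gave the black look-alike as the smallest weight. I ignored it. The held weight cannot be made out in that view.

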